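# Set a profile gauge to a drawn curve with the fingertips

## Task

Set the profile gauge for the next dish: run your fingertips lightly along the blue curve that is drawn on the sheet under the leaves' front ends, pushing the leaves in as you go, until every leaf ends on the line and none is pushed in behind it. Only push: do not pick anything up, do not shift or lift the board, and leave the other things on the bench where they are. Move clear when you have finished.

Things in the scene. Friction and masses are not known exactly. Their poses are not given: they have to be found in the camera images.
- board: Weighted plywood board, 200 mm (its x) by 270 mm (its y), 12 mm thick, about 3 kg, lying loose on the bench; it stays put under light pushes. Origin under its centre, z up; its front (-x) faces roughly the robot. A white sheet with a blue curve is taped on its front half; a profile gauge with a blue frame is screwed on behind the curve.
- gauge_frame (a point): Centre of the gauge frame's top, 37 mm above the bench; axes as the board's. The frame is 36 mm (x) by 186 mm (y), with a black thumb screw (top 46 mm above the bench) 84.5 mm to either side. 15 flat pale leaves, every other one a little greyer, lie side by side through the frame and stick out of it towards -x, over the drawing, and out of its back.
- curve_crown (a point): Foremost point of the drawn curve, at the board's x = -60 mm, y = 0, given 22 mm above the bench (half-way up the leaves); axes as the board's. The curve is a blue line 4 mm wide: an arc of 170 mm radius bulging to -x, its centre 170 mm from this point along +x. It runs under the row of leaves and shows beyond both ends of the row.
- leaf1 (a joint): Leaf 1, centred at the board's y = -70 mm. 0: its front end is on the curve; positive: out past the curve to -x by that much (m); negative: in behind it. Leaves are 116 mm long, 9.2 mm wide with half-round ends, from 15 to 29 mm above the bench. They slide only along the board's x, friction holds them (0.7 N moves one); nothing stops one pushed too far.
- leaf2 (a joint): Leaf 2, at the board's y = -60 mm; as leaf 1.
- leaf3 (a joint): Leaf 3, at the board's y = -50 mm; as leaf 1.
- leaf4 (a joint): Leaf 4, at the board's y = -40 mm; as leaf 1.
- leaf5 (a joint): Leaf 5, at the board's y = -30 mm; as leaf 1.
- leaf6 (a joint): Leaf 6, at the board's y = -20 mm; as leaf 1.
- leaf7 (a joint): Leaf 7, at the board's y = -10 mm; as leaf 1.
- leaf8 (a joint): Leaf 8, at the board's y = +0 mm; as leaf 1.
- leaf9 (a joint): Leaf 9, at the board's y = +10 mm; as leaf 1.
- leaf10 (a joint): Leaf 10, at the board's y = +20 mm; as leaf 1.
- leaf11 (a joint): Leaf 11, at the board's y = +30 mm; as leaf 1.
- leaf12 (a joint): Leaf 12, at the board's y = +40 mm; as leaf 1.
- leaf13 (a joint): Leaf 13, at the board's y = +50 mm; as leaf 1.
- leaf14 (a joint): Leaf 14, at the board's y = +60 mm; as leaf 1.
- leaf15 (a joint): Leaf 15, at the board's y = +70 mm; as leaf 1.
- dark_bowl: Bowl, black outside and white fluted inside, 125 mm across, 59 mm high; origin under its centre. Leave it alone.
- striped_vase: Round vase with brown and cream stripes, 116 mm across, 113 mm high; origin under its centre. Leave it alone.
- egg_cup: Small white porcelain cup, 48 mm across, 42 mm high; origin under its centre. Leave it alone.
- wood_rib: Flat kidney-shaped wooden rib, 41x94x6 mm, lying; origin under its centre. Leave it alone.
- compass: Dark blue closed drawing compass, 19x154x11 mm, lying; origin under its centre. Leave it alone.
- pencil_red: Red pencil, 142 mm long, 8 mm thick, lying along its own y; origin under its centre. Leave it alone.

How it is judged (in metres and radians):
At the end, for the whole second after the job is handed in: All 15 leaf ends stand on the drawn curve, within 4 mm in front of it or behind it, and the board lies still within 15 mm of where it was (value of joint leaf1 between -0.004 and 0.004 m and value of joint leaf2 between -0.004 and 0.004 m and value of joint leaf3 between -0.004 and 0.004 m and value of joint leaf4 between -0.004 and 0.004 m and value of joint leaf5 between -0.004 and 0.004 m and value of joint leaf6 between -0.004 and 0.004 m and value of joint leaf7 between -0.004 and 0.004 m and value of joint leaf8 between -0.004 and 0.004 m and value of joint leaf9 between -0.004 and 0.004 m and value of joint leaf10 between -0.004 and 0.004 m and value of joint leaf11 between -0.004 and 0.004 m and value of joint leaf12 between -0.004 and 0.004 m and value of joint leaf13 between -0.004 and 0.004 m and value of joint leaf14 between -0.004 and 0.004 m and value of joint leaf15 between -0.004 and 0.004 m and distance of board from where it was at the start of the episode below 0.015 m and linear speed of board below 0.01 m/s); the robot touches nothing.
It fails at once if the board is shifted by more than 15 mm (distance of board from where it was at the start of the episode above 0.015 m).
It fails at once if the board is lifted or tipped up (height (world z) of board above 0.006 m or angle between board's own z axis and vertical above 0.05 rad).
It fails at once if the gauge or its board is pressed hard (more than 30 N) (contact force between the fingers and board above 30 N).
It fails at once if one of the other things is moved or lifted (more than 15 mm) (distance of any of dark_bowl, striped_vase, egg_cup, wood_rib, compass, pencil_red from where it was at the start of the episode above 0.015 m).
It also fails if it takes over 72 s, if anything falls off the work surface, if the arm or the gripper's body presses on something with over 40 N, if the wrist force passes 120 N, or if a joint passes its speed limit or range.

## Robot

A 6-joint arm with a two-finger parallel gripper is mounted at the origin on the work surface; the furniture and walls round the work are solid. World frame = base frame: x ahead of the robot, y to its left, z up, the work surface at z = 0. Lengths are in m, angles in degrees, forces in N, time in s.
With the tool pointing down it reaches from about 0.3 to 0.825 m from the base axis. Payload 5.4 kg.
Tool frame: the origin (TCP) lies on the centre line of the jaws, within the pads' length; the fingertips stand 14 mm ahead of it and the grasp point (between the pads) lies 5 mm behind it; z points along the fingers, y is the line along which they close (so a half turn about z gives the same grasp; the last joint's range is limited). The gripper opens to 92 mm and grips with 3 to 60 N. Pads are 20 mm wide; open, the fingers measure 128 mm over their backs; the gripper's body (75 mm by 189 mm) begins 69 mm behind the grasp point.
Start: joints at [53.852, 9.076, 91.501, -0, 79.423, -12.038], TCP at [0.235, 0.525, 0.208] pointing down, gripper open.
Joint ranges: [-166.64, 166.64], [-54.1, 131.32], [10.49, 154.53], [-73.88, 253.88], [9.74, 151.15], [-171.62, 171.62]. Speed limits (degrees/s): [147.25, 147.25, 180, 180, 180, 180].

## Interface

Orientations are given as [roll, pitch, yaw] about the fixed x, y, z axes, in that order (R = Rz(yaw) Ry(pitch) Rx(roll)).
In Python, from plant import env gives the robot as it stands. The module is installed in compiled form; this text tells all that it offers.
- The arm moves only by the tool play_rows, never from a script. Its argument "increments" is a list of rows, each a list of 3 entries, a list of its own where there are three numbers: the turn, a rotation vector about the tool's x, y, z scaled (see below), then the shift along the tool's x, y, z scaled (see below), then the opening, from -1 (shut) to 1 (fully open), so that 0 is half open. In form: [[[rx, ry, rz], [dx, dy, dz], gripper], ...]. A call has 1 to 12 rows; each row is the pose to reach, as a shift and turn from the pose commanded when the call began, along the tool's axes at that moment; what a row does not reach only later rows make up. The controller multiplies each number of a shift by 0.5 m and each number of a turn by 90 degrees. A row lasts 1/12 s, in which the tool goes at most 41.7 mm and 7.16 degrees, less where a joint would pass 70% of its speed; a pose out of reach is approached as far as the arm can. A call with a number of a shift or a turn outside -1 to 1 is refused whole. A call with a gripper value outside its range is refused whole. The fingers move at their own pace and stop on an object; "force" is the grip in N (left out, the last holds). Time passes only in rows, so rows that repeat a pose let the fingers close. It gives the time, the measured TCP pose, the force, the opening and the grip force at its end, in the units of the state.
- env.get_state(): the state, without advancing time (a new reading comes with each control period).
- env.capture(name): name is "scene" or "top" or "wrist"; returns a dict with "image" (420x560x3 uint8, red, green, blue), "fov_y" (degrees; the focal length in pixels is half the picture's height over the tangent of half this angle, whatever the lens; pixels are square), "cx", "cy" (the principal point, pixels), "k1" (the pictures are not rectified: a ray, as slopes to the right and down, at radius r is drawn at 1 + k1 r^2 times it, then the intrinsics apply), "world_from_camera" (4x4, takes a point from camera to world coordinates). Camera axes: x right, y up, looking along -z (the intrinsics and any distortion apply to the point x, -y, -z); pixel columns grow to the right and rows downward; lengths in m; the calibration is good to about 2 mm. A picture is of the moment at which its call begins. There is no depth.
- env.sign_off(): hands the job in; it is judged then, once.
Trained networks look in the newest picture that a camera, given by its name, has taken for a name from the list of things; names that differ only in an ending like _2 or _b are one class to them, and where a whole thing is asked for, a point or a joint stands for the part that bears it (a point fixed in the world has none). Each returns a list of dicts, best first, with "p" (0 to 1); they miss things now and then, are a little off and sometimes report something else, mostly with a low value. They report only what shows in the picture. A call takes as long as a camera call.
- env.look_for(target, camera): "box" ([left, top, right, bottom] in pixels, round what is visible of it).
- env.silhouettes(target, camera): "region" (420x560 bool, what is visible of it) and "box" ([left, top, right, bottom] in pixels, round what is visible of it).
The state is a dict: "clock": time; "joint_pos": joint angles; "joint_velocities": joint speeds; "joint_torque": joint torques, N m; "tool_pos": TCP position; "tool_rot": TCP orientation; "force": force on the tool from outside, world axes, zero at the start; "torque": the same for the moment, N m; "finger_gap": finger opening in m; "grasp_force": force on a finger pad.
Only numpy, scipy, OpenCV 4.12 (cv2) and the standard library are available. Lean on these libraries where they do the work, as an engineer would, in place of code of your own. Each camera call takes 0.05 s, during which the arm holds its last target. There are 200 camera calls.

## Working session

There is one attempt and no reset: what is moved stays moved. The work goes in short steps, Python scripts to look and compute and a tool call to move; the robot and the scene stay as the last step left them, time stands still between calls to the robot, and variables do not carry over. Pictures are saved under pics/ and viewed, at most 10 in all, crops included, and the job is handed in when it is done.

Besides the shell and the picture viewer there is one more tool, called after "Request:" as a command line: name --argument value ..., lists and objects as JSON in quotes. play_rows: Moves the arm, as the interface text tells. Its arguments: {"type":"object","properties":{"increments":{"type":"array"},"force":{"type":"number"}},"required":["increments"]}

```bash
mkdir -p pics; cat > h.py <<'E'
import numpy as np, cv2
from plant import env
def cap(n,save=None):
    c=env.capture(n)
    if save: cv2.imwrite(f'pics/{save}.png',c['image'][:,:,::-1])
    return c
def K(c):
    f=c['image'].shape[0]/2/np.tan(np.radians(c['fov_y'])/2)
    return f
def proj(c,P):
    M=np.linalg.inv(c['world_from_camera']); P=np.atleast_2d(P)
    q=P@M[:3,:3].T+M[:3,3]; s=np.c_[q[:,0]/-q[:,2],-q[:,1]/-q[:,2]]
    r2=(s**2).sum(1,keepdims=True); s=s*(1+c['k1']*r2)
    return s*K(c)+[c['cx'],c['cy']]
def unproj(c,uv,z):
    d=(np.atleast_2d(uv)-[c['cx'],c['cy']])/K(c); s=d.copy()
    for _ in range(30): s=d/(1+c['k1']*(s**2).sum(1,keepdims=True))
    M=c['world_from_camera']; r=np.c_[s[:,0],-s[:,1],-np.ones(len(s))]@M[:3,:3].T
    o=M[:3,3]; t=(z-o[2])/r[:,2]
    return o+r*t[:,None]
E
python3 - <<'E'
from h import *
for n in('top','scene','wrist'):
    c=cap(n,n+'0'); print(n,c['fov_y'],c['k1'],c['world_from_camera'].round(3).tolist())
    for t in ('board','gauge_frame','dark_bowl','striped_vase','egg_cup','wood_rib','compass','pencil_red'):
        print(t,[(round(d['p'],2),np.round(d['box']).tolist()) for d in env.look_for(t,n)[:2]])
print(env.get_state())
E
```

```text
top 44.1980721023625 -0.010127125770029463 [[0.027, 0.998, -0.051, 0.443], [-1.0, 0.027, -0.009, 0.009], [-0.008, 0.051, 0.999, 1.537], [0.0, 0.0, 0.0, 1.0]]
board [(0.68, [224.0, 154.0, 328.0, 265.0]), (0.41, [246.0, 190.0, 273.0, 213.0])]
gauge_frame [(0.61, [222.0, 153.0, 328.0, 260.0])]
dark_bowl [(0.58, [157.0, 162.0, 202.0, 203.0])]
striped_vase [(0.96, [178.0, 115.0, 223.0, 159.0]), (0.33, [395.0, 228.0, 407.0, 261.0])]
egg_cup []
wood_rib [(0.63, [392.0, 230.0, 410.0, 260.0])]
compass [(0.73, [372.0, 211.0, 377.0, 256.0])]
pencil_red []
scene 55.74527958570604 0.01145751216408012 [[0.784, 0.377, -0.492, 0.068], [-0.62, 0.468, -0.63, -0.553], [-0.007, 0.799, 0.601, 0.623], [0.0, 0.0, 0.0, 1.0]]
board [(0.84, [224.0, 187.0, 320.0, 263.0])]
gauge_frame [(0.7, [221.0, 187.0, 321.0, 266.0]), (0.62, [266.0, 194.0, 264.0, 198.0])]
dark_bowl [(0.6, [212.0, 141.0, 257.0, 172.0]), (0.42, [244.0, 221.0, 292.0, 229.0])]
striped_vase [(0.96, [262.0, 120.0, 299.0, 172.0]), (0.56, [222.0, 187.0, 320.0, 266.0])]
egg_cup [(0.63, [312.0, 336.0, 341.0, 365.0])]
wood_rib [(0.97, [340.0, 333.0, 3
[... 401 characters left out ...]
il_red []
{'clock': 1.35, 'joint_pos': array([ 5.38529084e+01,  9.07466467e+00,  9.14998795e+01, -1.20447068e-03,
        7.94224855e+01, -1.20379573e+01]), 'joint_velocities': array([ 0.02577778, -0.03165678,  0.13700098,  0.05377789, -0.02665208,
        0.03814792]), 'joint_torque': array([ 3.19671108e-04, -3.85577881e+01, -3.22353280e+01,  7.01154023e-02,
        3.08289053e-02, -2.69484974e-05]), 'tool_pos': array([0.23490075, 0.5248308 , 0.20832379]), 'tool_rot': array([1.79997342e+02, 1.77747648e-03, 1.55891087e+02]), 'force': array([-1.02239135, -1.18587263,  0.45985091]), 'torque': array([-0.00636588, -0.00539312, -0.00707008]), 'grasp_force': 0.0, 'finger_gap': 0.09195681105294472}
```

```bash
python3 - <<'E'
import cv2
a=cv2.imread('pics/top0.png')[100:290,140:430]; cv2.imwrite('pics/t0c.png',cv2.resize(a,None,fx=2.7,fy=2.7,interpolation=cv2.INTER_CUBIC))
E
```

```text
(no output)
```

View pics/t0c.png

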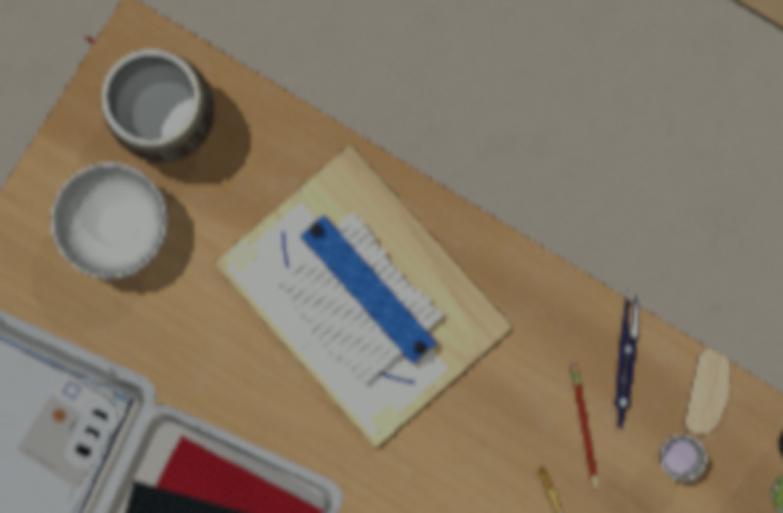

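View pics/scene0.png

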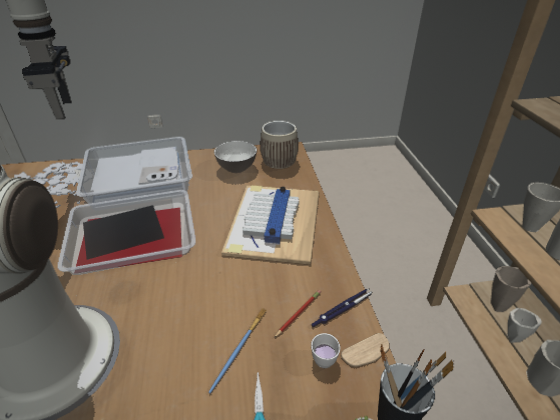

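The top view shows the board with corners at crop pixels (350,147), (510,327), (378,446) and (218,264). Its front faces lower-left, the bowl and vase stand off its left end, and the pencil and compass lie to the right.

```bash
python3 - <<'E'
from h import *
c=cap('top')
uv=np.array([(350,147),(510,327),(378,446),(218,264)])/2.7+[140,100]
P=unproj(c,uv,.012); print(P.round(3)); ctr=P.mean(0)
f=(P[2]+P[3]-P[0]-P[1])/2; print(ctr, np.linalg.norm(f), np.degrees(np.arctan2(-f[1],-f[0])))
l=(P[0]+P[3]-P[1]-P[2])/2; print(np.linalg.norm(l), np.degrees(np.arctan2(l[1],l[0]))-90)
for uv,z in(((112,220),.059),((157,105),.113)): print(unproj(c,np.array(uv)/2.7+[140,100],z))
w=cap('wrist'); s=env.get_state()
from scipy.spatial.transform import Rotation as R
Rt=R.from_euler('xyz',s['tool_rot'],degrees=True).as_matrix(); M=w['world_from_camera']
print('Rt',Rt.round(3)); print('cam in tool',(Rt.T@(M[:3,3]-s['tool_pos'])).round(4),(Rt.T@M[:3,:3]).round(3))
E
```

```text
[[ 0.697  0.067  0.012]
 [ 0.504 -0.113  0.012]
 [ 0.37   0.027  0.012]
 [ 0.564  0.208  0.012]]
[0.53382847 0.04712836 0.012     ] 0.19375454704955392 -46.58580194432106
0.2647487180985693 -46.9854053186565
[[0.6043938  0.31641474 0.059     ]]
[[0.71870209 0.26324507 0.113     ]]
Rt [[-0.913  0.408  0.   ]
 [ 0.408  0.913 -0.   ]
 [-0.    -0.    -1.   ]]
cam in tool [ 0.0855 -0.001  -0.1766] [[-0.001  0.955  0.296]
 [ 1.     0.001 -0.001]
 [-0.001  0.296 -0.955]]
```

Request:
play_rows --increments '[[[0,0,0.252],[-0.898,-0.614,0.116],-1],[[0,0,0.252],[-0.898,-0.614,0.116],-1],[[0,0,0.252],[-0.898,-0.614,0.116],-1],[[0,0,0.252],[-0.898,-0.614,0.116],-1],[[0,0,0.252],[-0.898,-0.614,0.116],-1],[[0,0,0.252],[-0.898,-0.614,0.116],-1],[[0,0,0.252],[-0.898,-0.614,0.116],-1],[[0,0,0.252],[-0.898,-0.614,0.116],-1],[[0,0,0.252],[-0.898,-0.614,0.116],-1],[[0,0,0.252],[-0.898,-0.614,0.116],-1],[[0,0,0.252],[-0.898,-0.614,0.116],-1],[[0,0,0.252],[-0.898,-0.614,0.116],-1]]' --force 15

```text
clock: 2.45
tool_pos: [0.4957, 0.099, 0.1554]
tool_rot: [180.0, 0.0, 133.2]
force: [0.3, 0.7, 0.1]
finger_gap: 0.014
grasp_force: 0.0
```

Request:
play_rows --increments '[[[0,0,0],[-0.088,-0.014,0.01],-1],[[0,0,0],[-0.088,-0.014,0.01],-1],[[0,0,0],[-0.088,-0.014,0.01],-1],[[0,0,0],[-0.088,-0.014,0.01],-1]]'

```text
clock: 2.78
tool_pos: [0.5195, 0.0646, 0.1501]
tool_rot: [-180.0, -0.1, 133.2]
force: [0.3, -0.3, -0.3]
finger_gap: 0.0005
grasp_force: 0.0
```

```bash
python3 - <<'E'
from h import *
s=env.get_state(); print(s['tool_pos'],s['tool_rot'],s['finger_gap'])
c=cap('wrist','w1')
cv2.imwrite('pics/w1b.png',cv2.resize(cv2.imread('pics/w1.png'),(800,600),interpolation=cv2.INTER_CUBIC))
np.save('w1.npy',c,allow_pickle=True)
E
```

```text
[0.51946229 0.06461718 0.15014848] [-1.79989080e+02 -5.80330624e-02  1.33180736e+02] 0.000542674963637938
```

View pics/w1b.png

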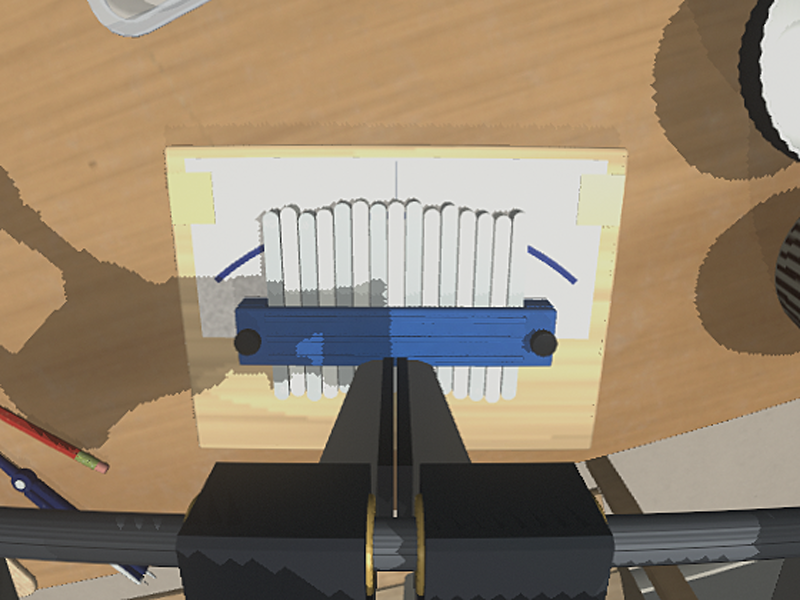

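The wrist picture shows 15 leaves. Their front ends are at about row 205–215, the blue curve shows at (216,281)–(265,247) and (527,247)–(577,282), and the frame is at row 308–365.

```bash
cat >> h.py <<'E'
from scipy.optimize import least_squares
def curvefit(c,prior=(.534,.047)):
    im=c['image']; hsv=cv2.cvtColor(im,cv2.COLOR_RGB2HSV)
    m=(hsv[...,0]>108)&(hsv[...,0]<130)&(hsv[...,1]>120)&(hsv[...,2]>50)
    v,u=np.nonzero(m); P=unproj(c,np.c_[u,v].astype(float),.0125)[:,:2]
    ps=np.radians(-46.8)
    def loc(P,p): 
        d=P-p[:2]; cs,sn=np.cos(p[2]),np.sin(p[2]); return np.c_[d@[cs,sn],d@[-sn,cs]]
    L=loc(P,[*prior,ps]); k=(L[:,0]<-.02)&(L[:,0]>-.065)&(abs(L[:,1])>.07)&(abs(L[:,1])<.125)
    P=P[k]; 
    return P,loc
E
python3 - <<'E'
from h import *
c=np.load('w1.npy',allow_pickle=True).item()
P,loc=curvefit(c)
cor=np.array([(165,148),(628,149),(592,450),(199,447)])*.7-.15
C=unproj(c,cor,.012)[:,:2]; B=np.array([(-.1,-.135),(-.1,.135),(.1,.135),(.1,-.135)])
fr=np.array([(235.,308),(557,308)])*.7-.15
F=unproj(c,fr,.037)[:,:2]
def res(p,wc=1):
    L=loc(P,p); r=np.hypot(L[:,0]-.11,L[:,1])-.17
    return np.r_[r*5/np.sqrt(len(P)),.5*wc*(loc(C,p)-B).ravel()]
s=least_squares(res,[.534,.047,np.radians(-46.8)],x_scale=[.01,.01,.01]); p=s.x
L=loc(P,p); r=np.hypot(L[:,0]-.11,L[:,1])-.17
print(len(P),p[:2],np.degrees(p[2]),'curve res',r.mean(),r.std(),'L/R',r[L[:,1]<0].mean(),r[L[:,1]>0].mean()); print('corner',((loc(C,p)-B)*1000).round(1).tolist()); print('y range',L[:,1].min(),L[:,1].max())
print('frame front',loc(F,p).round(4).tolist())
scr=unproj(c,np.array([(247.,342),(543,342)])*.7-.15,.046)[:,:2]; print('screws',loc(scr,p).round(4).tolist())
tips=[(272,211),(290,206),(307,211),(324,209),(343,203),(360,200),(378,202),(397,202),(414,201),(432,208),(449,206),(466,209),(483,212),(501,216),(517,213)]
T=loc(unproj(c,np.array(tips)*.7-.15,.029)[:,:2],p); q=.11-np.sqrt(.17**2-T[:,1]**2)
print(np.c_[T[:,1],(q-T[:,0])].round(4).tolist())
np.save('pose.npy',p)
s=env.get_state(); print('tcp local',loc(s['tool_pos'][None,:2],p))
E
```

```text
254 [0.53326801 0.04867903] -47.20635089863214 curve res -1.228746807762657e-05 0.0008443760143054369 L/R 1.6651455520884552e-05 -3.7001731296793e-05
corner [[1.5, 1.8], [0.4, -1.7], [-1.1, 0.1], [-1.9, 1.6]]
y range -0.10971155186001015 0.10924853903444665
frame front [[-0.0102, -0.0918], [-0.0113, 0.0922]]
screws [[0.007, -0.0838], [0.006, 0.0832]]
[[-0.069, 0.0191], [-0.0588, 0.0177], [-0.0495, 0.0118], [-0.04, 0.0103], [-0.0294, 0.0115], [-0.02, 0.0118], [-0.0101, 0.0098], [0.0003, 0.0096], [0.0097, 0.0105], [0.0197, 0.0076], [0.0291, 0.0101], [0.0386, 0.0105], [0.0481, 0.0114], [0.0583, 0.0126], [0.0671, 0.0179]]
tcp local [[-0.02165574  0.00099248]]
```

```bash
cat >> h.py <<'E'
from scipy.spatial.transform import Rotation as Rn
HW=.010
def pose(ys,off,z=.030,hw=None,bias=0):
    """TCP world pose: face tangent to curve at ys, backed off along board -x by off"""
    p=np.load('pose.npy'); hw=HW if hw is None else hw
    th=np.arcsin(ys/.17); d=.17+hw-.0046*(1-np.cos(th))
    l=np.array([.11-d*np.cos(th)-off-bias, d*np.sin(th)])
    cs,sn=np.cos(p[2]),np.sin(p[2])
    w=p[:2]+[cs*l[0]-sn*l[1],sn*l[0]+cs*l[1]]
    return np.r_[w,z,np.degrees(p[2])+180-np.degrees(th)]
def rows(poses):
    s=env.get_state(); R0=Rn.from_euler('xyz',[180,0,s['tool_rot'][2]],degrees=True); out=[]
    for q in poses:
        R=R0.inv()*Rn.from_euler('xyz',[180,0,q[3]],degrees=True)
        out.append([[0,0,round(R.as_rotvec(degrees=True)[2]/90,4)],(R0.inv().apply(q[:3]-s['tool_pos'])/.5).round(4).tolist(),-1])
    import json; print(json.dumps(out))
E
python3 - <<'E'
from h import *
rows([pose(-5,.03,.15)]*2+[pose(-5,.03,.07)]*2+[pose(-5,.03)]*3+[pose(-5,.012)]+[pose(-5,.006)]+[pose(-5,.003)]*2)
E
```

```text
h.py:37: RuntimeWarning: invalid value encountered in arcsin
  th=np.arcsin(ys/.17); d=.17+hw-.0046*(1-np.cos(th))
Traceback (most recent call last):
  File "h.py", line 45, in rows
    R=R0.inv()*Rn.from_euler('xyz',[180,0,q[3]],degrees=True)
      ~~~~~~~~^~~~~~~~~~~~~~~~~~~~~~~~~~~~~~~~~~~~~~~~~~~~~~~
  File "scipy/spatial/transform/_rotation.pyx", line 2692, in scipy.spatial.transform._rotation.Rotation.__mul__
  File "scipy/spatial/transform/_rotation.pyx", line 870, in scipy.spatial.transform._rotation.Rotation.__init__
ValueError: Found zero norm quaternions in `quat`.
```

```bash
sed -i 's#np.arcsin(ys/.17)#np.arcsin(ys/170)#' h.py
python3 - <<'E'
from h import *
rows([pose(-5,.03,.15)]*3+[pose(-5,.03,.07)]*2+[pose(-5,.03)]*2+[pose(-5,.012)]+[pose(-5,.006)]+[pose(-5,.003)]*2)
E
```

```text
[[[0, 0, -0.0136], [0.1566, -0.0113, 0.0006], -1], [[0, 0, -0.0136], [0.1566, -0.0113, 0.0006], -1], [[0, 0, -0.0136], [0.1566, -0.0113, 0.0006], -1], [[0, 0, -0.0136], [0.1566, -0.0113, 0.1606], -1], [[0, 0, -0.0136], [0.1566, -0.0113, 0.1606], -1], [[0, 0, -0.0136], [0.1566, -0.0113, 0.2406], -1], [[0, 0, -0.0136], [0.1566, -0.0113, 0.2406], -1], [[0, 0, -0.0136], [0.1206, -0.0116, 0.2406], -1], [[0, 0, -0.0136], [0.1086, -0.0117, 0.2406], -1], [[0, 0, -0.0136], [0.1026, -0.0117, 0.2406], -1], [[0, 0, -0.0136], [0.1026, -0.0117, 0.2406], -1]]
```

Request:
play_rows --increments '[[[0,0,-0.0136],[0.157,-0.011,0.0],-1],[[0,0,-0.0136],[0.157,-0.011,0.0],-1],[[0,0,-0.0136],[0.157,-0.011,0.0],-1],[[0,0,-0.0136],[0.157,-0.011,0.16],-1],[[0,0,-0.0136],[0.157,-0.011,0.16],-1],[[0,0,-0.0136],[0.157,-0.011,0.24],-1],[[0,0,-0.0136],[0.157,-0.011,0.24],-1],[[0,0,-0.0136],[0.1206,-0.0116,0.24],-1],[[0,0,-0.0136],[0.1086,-0.0117,0.24],-1],[[0,0,-0.0136],[0.1026,-0.0117,0.24],-1],[[0,0,-0.0136],[0.1026,-0.0117,0.24],-1]]'

```text
clock: 3.75
tool_pos: [0.4823, 0.0976, 0.0324]
tool_rot: [179.9, 0.1, 134.4]
force: [0.8, 0.1, 0.1]
finger_gap: 0.0003
grasp_force: 0.0
```

```bash
python3 - <<'E'
from h import *
s=env.get_state(); print(s['tool_pos'],s['tool_rot'],s['force'],pose(-5,.003))
c=cap('wrist','w2')
cv2.imwrite('pics/w2b.png',cv2.resize(cv2.imread('pics/w2.png'),(800,600),interpolation=cv2.INTER_CUBIC))
rows([pose(-5,.03)]+[pose(-5,.03,.15)]*3+[pose(-5,-.05,.15)]*3)
E
```

```text
[0.48229083 0.0975614  0.03241967] [1.79857652e+02 1.47318943e-01 1.34423294e+02] [0.77222372 0.14860437 0.05235711] [4.79844179e-01 9.85916301e-02 3.00000000e-02 1.34479062e+02]
[[[0, 0, -0.0005], [0.0576, 0.0001, 0.004], -1], [[0, 0, -0.0005], [0.0576, 0.0001, -0.236], -1], [[0, 0, -0.0005], [0.0576, 0.0001, -0.236], -1], [[0, 0, -0.0005], [0.0576, 0.0001, -0.236], -1], [[0, 0, -0.0005], [-0.1023, -0.0044, -0.236], -1], [[0, 0, -0.0005], [-0.1023, -0.0044, -0.236], -1], [[0, 0, -0.0005], [-0.1023, -0.0044, -0.236], -1]]
```

View pics/w2b.png

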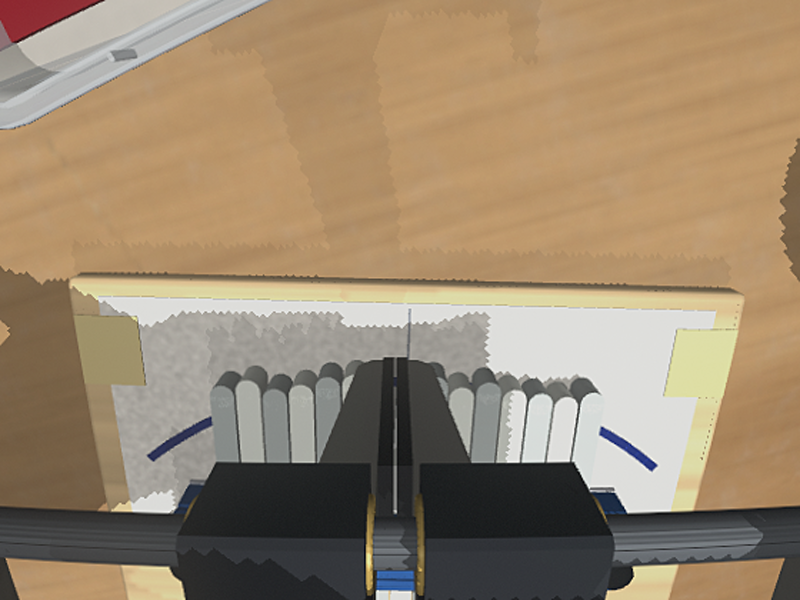

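The picture shows the closed fingertips at about (395,360), touching the middle leaves. The curve is still visible at both ends.

```bash
python3 - <<'E'
from h import *
s=env.get_state(); print(s['clock'],s['tool_pos'],s['tool_rot'],s['joint_velocities'].round(1),pose(-5,.003))
rows([pose(-5,.03)]*2+[pose(-5,.03,.15)]*4+[pose(-5,-.05,.15)]*5)
E
```

```text
3.8 [0.48162357 0.09778216 0.03197742] [1.79889895e+02 1.02529157e-01 1.34430571e+02] [ 0.3  0.1  1.  -0.  -0.1  0.1] [4.79844179e-01 9.85916301e-02 3.00000000e-02 1.34479062e+02]
[[[0, 0, -0.0005], [0.0576, 0.0001, 0.004], -1], [[0, 0, -0.0005], [0.0576, 0.0001, 0.004], -1], [[0, 0, -0.0005], [0.0576, 0.0001, -0.236], -1], [[0, 0, -0.0005], [0.0576, 0.0001, -0.236], -1], [[0, 0, -0.0005], [0.0576, 0.0001, -0.236], -1], [[0, 0, -0.0005], [0.0576, 0.0001, -0.236], -1], [[0, 0, -0.0005], [-0.1023, -0.0044, -0.236], -1], [[0, 0, -0.0005], [-0.1023, -0.0044, -0.236], -1], [[0, 0, -0.0005], [-0.1023, -0.0044, -0.236], -1], [[0, 0, -0.0005], [-0.1023, -0.0044, -0.236], -1], [[0, 0, -0.0005], [-0.1023, -0.0044, -0.236], -1]]
```

```bash
python3 - <<'E'
s=open('h.py').read()
s=s.replace("def rows(poses):\n    s=env.get_state(); R0=Rn.from_euler('xyz',[180,0,s['tool_rot'][2]],degrees=True); out=[]",
"def rows(poses,base):\n    R0=Rn.from_euler('xyz',[180,0,base[3]],degrees=True); out=[]").replace("s['tool_pos'])/.5","base[:3])/.5")
open('h.py','w').write(s)
E
python3 - <<'E'
from h import *
rows([pose(-5,.03)]*1+[pose(-5,.03,.15)]*1+[pose(-5,-.05,.15)]*1,pose(-5,.003))
E
```

```text
[[[0, 0, 0.0], [0.054, 0.0016, 0.0], -1], [[0, 0, 0.0], [0.054, 0.0016, -0.24], -1], [[0, 0, 0.0], [-0.106, -0.0031, -0.24], -1]]
```

Request:
play_rows --increments '[[[0,0,0],[0.054,0.0016,0],-1],[[0,0,0],[0.054,0.0016,-0.24],-1],[[0,0,0],[0.054,0.0016,-0.24],-1],[[0,0,0],[0.054,0.0016,-0.24],-1],[[0,0,0],[-0.106,-0.0031,-0.24],-1],[[0,0,0],[-0.106,-0.0031,-0.24],-1],[[0,0,0],[-0.106,-0.0031,-0.24],-1],[[0,0,0],[-0.106,-0.0031,-0.24],-1],[[0,0,0],[-0.106,-0.0031,-0.24],-1],[[0,0,0],[-0.106,-0.0031,-0.24],-1]]'

```text
clock: 4.63
tool_pos: [0.5154, 0.0596, 0.1501]
tool_rot: [-180.0, -0.1, 134.5]
force: [0.7, 0.7, -0.5]
finger_gap: 0.0006
grasp_force: 0.0
```

```bash
python3 - <<'E'
from h import *
s=env.get_state(); print(s['clock'],s['tool_pos'],s['tool_rot'],pose(-5,-.05,.15))
c=cap('wrist','w3'); s=env.get_state(); print(s['tool_pos'],s['tool_rot'])
np.save('w3.npy',c,allow_pickle=True)
a=cv2.imread('pics/w3.png')
# rectified: project world grid at leaf top z=.029 in board frame, 4 px/mm
p=np.load('pose.npy'); cs,sn=np.cos(p[2]),np.sin(p[2])
def rect(z,x0=-.10,x1=-.02,y0=-.1,y1=.1,k=4000):
    X,Y=np.meshgrid(np.arange(x0,x1,1/k),np.arange(y0,y1,1/k),indexing='ij')
    W=np.c_[p[0]+cs*X.ravel()-sn*Y.ravel(),p[1]+sn*X.ravel()+cs*Y.ravel(),np.full(X.size,z)]
    uv=proj(c,W).reshape(*X.shape,2).astype(np.float32)
    return cv2.remap(a,uv[...,0],uv[...,1],cv2.INTER_CUBIC)
A=rect(.029)
for y in np.arange(-70,71,10):
    q=110-np.sqrt(170**2-y*y); j=int((y+100)*4); i=int((q+100)*4); cv2.line(A,(j-16,i),(j+16,i),(0,0,255),1)
cv2.imwrite('pics/w3r.png',A)
E
```

```text
4.6333 [0.51542793 0.05963721 0.15006415] [-1.79972012e+02 -6.23386861e-02  1.34488829e+02] [5.15850258e-01 5.96999560e-02 1.50000000e-01 1.34479062e+02]
[0.51546912 0.05966966 0.15004201] [-1.79971393e+02 -5.36999190e-02  1.34503986e+02]
```

View pics/w3r.png

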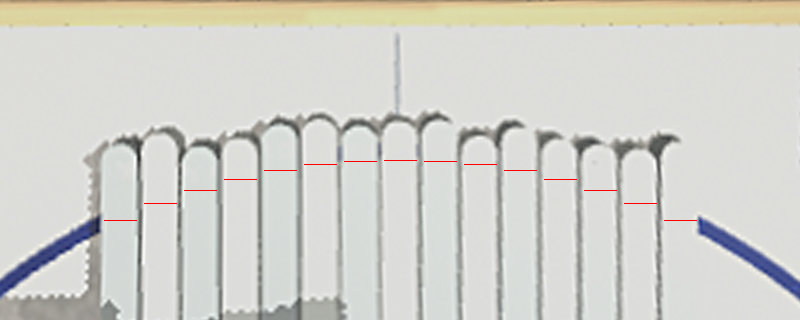

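The rectified view (4 px/mm, red marks on the curve) shows leaves 7–9 still about 10 mm out, so nothing moved. I'll check where the fingertip actually was.

```bash
python3 - <<'E'
from h import *
# tip location in tool frame as seen by wrist cam: use w3 (fingers in view), same relative geometry
c=np.load('w3.npy',allow_pickle=True).item(); s=env.get_state()
M=c['world_from_camera']; R0=Rn.from_euler('xyz',s['tool_rot'],degrees=True)
c2=dict(c); T=np.eye(4); T[:3,:3]=R0.inv().as_matrix()@M[:3,:3]; T[:3,3]=R0.inv().apply(M[:3,3]-s['tool_pos']); c2['world_from_camera']=T
for x in(-.01,0,.01):
  for y in(-.011,.011): print('tip',x,y,(proj(c2,[[x,y,.014]])[0]/.7).round(0))
a=cv2.imread('pics/w2.png'); cv2.imwrite('pics/w2t.png',cv2.resize(a[230:340,200:350],None,fx=5,fy=5,interpolation=cv2.INTER_CUBIC))
P,loc=curvefit(c,np.load('pose.npy')[:2]); L=loc(P,np.load('pose.npy')); r=np.hypot(L[:,0]-.11,L[:,1])-.17; print('curve res now',r[L[:,1]<0].mean(),r[L[:,1]>0].mean())
E
```

```text
tip -0.01 -0.011 [370. 386.]
tip -0.01 0.011 [426. 386.]
tip 0 -0.011 [370. 363.]
tip 0 0.011 [427. 363.]
tip 0.01 -0.011 [369. 339.]
tip 0.01 0.011 [427. 339.]
curve res now -2.535434454937713e-05 4.634336143659891e-05
```

View pics/w2t.png

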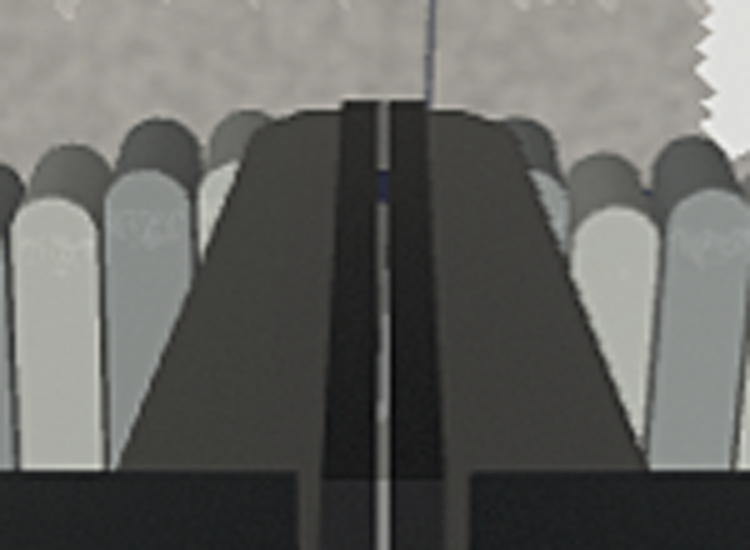

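The near tip edge sits at row 357, while a 10 mm half-width would put it at row 339. So the tip is either thinner or shorter than I assumed. I'll open the fingers and look at the pads.

Request:
play_rows --increments '[[[0,0,0],[0,0,0],1],[[0,0,0],[0,0,0],1],[[0,0,0],[0,0,0],1],[[0,0,0],[0,0,0],1],[[0,0,0],[0,0,0],1],[[0,0,0],[0,0,0],1],[[0,0,0],[0,0,0],1],[[0,0,0],[0,0,0],1],[[0,0,0],[0,0,0],1],[[0,0,0],[0,0,0],1]]'

```text
clock: 5.52
tool_pos: [0.5165, 0.0586, 0.1503]
tool_rot: [-180.0, -0.0, 134.4]
force: [-0.6, 0.2, -0.0]
finger_gap: 0.0649
grasp_force: 0.0
```

```bash
python3 - <<'E'
from h import *
c=cap('wrist','w4'); s=env.get_state(); g=s['finger_gap']; print(g,s['tool_pos'])
M=c['world_from_camera']; R0=Rn.from_euler('xyz',s['tool_rot'],degrees=True)
c2=dict(c); T=np.eye(4); T[:3,:3]=R0.inv().as_matrix()@M[:3,:3]; T[:3,3]=R0.inv().apply(M[:3,3]-s['tool_pos']); c2['world_from_camera']=T
a=cv2.imread('pics/w4.png'); b=cv2.resize(a[210:330,195:375],None,fx=4.4,fy=4.4,interpolation=cv2.INTER_CUBIC)
for z,col in((.014,(0,0,255)),(-.005,(0,255,0))):
  q=[]
  for x in(-.01,.01): q.append(tuple(((proj(c2,[[x,g/2,z]])[0]-[195,210]+.5)*4.4).astype(int).tolist()))
  cv2.line(b,q[0],q[1],col,1); print(z,q)
cv2.imwrite('pics/w4t.png',b)
E
```

```text
0.0692499353254373 [0.51652142 0.05858014 0.15027846]
0.014 [(641, 266), (650, 120)]
-0.005 [(667, 339), (678, 182)]
```

View pics/w4t.png

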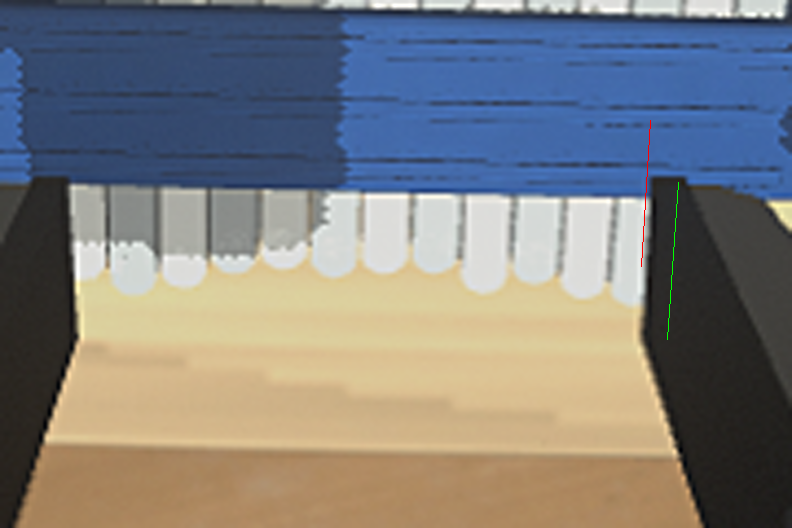

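Taken with the opening at the moment of the picture (65 mm), the pad edges fit a 20 mm width, but with the tips about level with the TCP rather than 14 mm ahead. That fits the leaves not being touched. I'll confirm it with a gentle bench touch in front of the board.

```bash
python3 - <<'E'
from h import *
rows([pose(-5,.055,.15),pose(-5,.055,.02),pose(-5,.055,.012)],pose(-5,-.05,.15))
E
```

```text
[[[0, 0, 0.0], [0.2099, 0.0062, 0.0], -1], [[0, 0, 0.0], [0.2099, 0.0062, 0.26], -1], [[0, 0, 0.0], [0.2099, 0.0062, 0.276], -1]]
```

Request:
play_rows --increments '[[[0,0,0],[0.21,0.0062,0],-1],[[0,0,0],[0.21,0.0062,0],-1],[[0,0,0],[0.21,0.0062,0],-1],[[0,0,0],[0.21,0.0062,0.1],-1],[[0,0,0],[0.21,0.0062,0.16],-1],[[0,0,0],[0.21,0.0062,0.22],-1],[[0,0,0],[0.21,0.0062,0.25],-1],[[0,0,0],[0.21,0.0062,0.26],-1],[[0,0,0],[0.21,0.0062,0.26],-1],[[0,0,0],[0.21,0.0062,0.26],-1],[[0,0,0],[0.21,0.0062,0.26],-1]]'

```text
clock: 6.48
tool_pos: [0.4469, 0.1358, 0.0219]
tool_rot: [179.9, 0.1, 134.4]
force: [0.9, -0.6, 0.4]
finger_gap: 0.0009
grasp_force: 0.0
```

Request:
play_rows --increments '[[[0,0,0],[0,0,0.004],-1],[[0,0,0],[0,0,0.008],-1],[[0,0,0],[0,0,0.012],-1],[[0,0,0],[0,0,0.012],-1],[[0,0,0],[0,0,0.012],-1]]'

```text
clock: 6.9
tool_pos: [0.4451, 0.1357, 0.0142]
tool_rot: [-180.0, -0.0, 134.4]
force: [0.1, 0.5, -0.5]
finger_gap: 0.0005
grasp_force: 0.0
```

Request:
play_rows --increments '[[[0,0,0],[0,0,0.004],-1],[[0,0,0],[0,0,0.008],-1],[[0,0,0],[0,0,0.008],-1],[[0,0,0],[0,0,0.008],-1]]'

```text
clock: 7.23
tool_pos: [0.445, 0.1357, 0.0101]
tool_rot: [-180.0, -0.0, 134.4]
force: [0.9, -0.3, -0.6]
finger_gap: 0.0004
grasp_force: 0.0
```

```bash
python3 - <<'E'
from h import *
s=env.get_state(); print(s['tool_pos'],s['force'],pose(-5,.055,.010))
E
```

```text
[0.44503184 0.13574561 0.01007166] [ 0.9276092  -0.33039928 -0.61150121] [4.44517461e-01 1.36749499e-01 1.00000000e-02 1.34479062e+02]
```

Request:
play_rows --increments '[[[0,0,0],[0,0,0.004],-1],[[0,0,0],[0,0,0.008],-1],[[0,0,0],[0,0,0.008],-1],[[0,0,0],[0,0,0.008],-1]]'

```text
clock: 7.57
tool_pos: [0.445, 0.1358, 0.0061]
tool_rot: [-180.0, -0.0, 134.4]
force: [0.1, 0.9, -0.4]
finger_gap: 0.0006
grasp_force: 0.0
```

Request:
play_rows --increments '[[[0,0,0],[0,0,0.002],-1],[[0,0,0],[0,0,0.004],-1],[[0,0,0],[0,0,0.004],-1],[[0,0,0],[0,0,0.004],-1]]'

```text
clock: 7.9
tool_pos: [0.4452, 0.1358, 0.0042]
tool_rot: [-180.0, -0.0, 134.4]
force: [-0.2, 0.7, -0.8]
finger_gap: 0.0005
grasp_force: 0.0
```

```bash
cat >> h.py <<'E'
def mbase(z=None):
    s=env.get_state(); return np.r_[s['tool_pos'][:2],s['tool_pos'][2] if z is None else z,s['tool_rot'][2]]
E
python3 - <<'E'
from h import *
Z=.018
rows([pose(-5,.055,Z)]+[pose(-5,o,Z) for o in(.03,.016,.010,.007,.005,.004,.003)],mbase(.004))
E
```

```text
[[[0, 0, -0.0005], [0.0023, 0.0004, -0.028], -1], [[0, 0, -0.0005], [-0.0477, -0.001, -0.028], -1], [[0, 0, -0.0005], [-0.0757, -0.0018, -0.028], -1], [[0, 0, -0.0005], [-0.0876, -0.0022, -0.028], -1], [[0, 0, -0.0005], [-0.0936, -0.0023, -0.028], -1], [[0, 0, -0.0005], [-0.0976, -0.0025, -0.028], -1], [[0, 0, -0.0005], [-0.0996, -0.0025, -0.028], -1], [[0, 0, -0.0005], [-0.1016, -0.0026, -0.028], -1]]
```

Request:
play_rows --increments '[[[0,0,0],[0.002,0,-0.028],-1],[[0,0,0],[0.002,0,-0.028],-1],[[0,0,0],[-0.048,-0.001,-0.028],-1],[[0,0,0],[-0.076,-0.002,-0.028],-1],[[0,0,0],[-0.088,-0.002,-0.028],-1],[[0,0,0],[-0.094,-0.0023,-0.028],-1],[[0,0,0],[-0.098,-0.0025,-0.028],-1],[[0,0,0],[-0.1,-0.0025,-0.028],-1],[[0,0,0],[-0.102,-0.0025,-0.028],-1],[[0,0,0],[-0.102,-0.0025,-0.028],-1],[[0,0,0],[-0.102,-0.0025,-0.028],-1],[[0,0,0],[-0.102,-0.0025,-0.028],-1]]'

```text
clock: 8.9
tool_pos: [0.4795, 0.0988, 0.0181]
tool_rot: [-180.0, -0.0, 134.5]
force: [-1.7, 1.4, 0.6]
finger_gap: 0.0003
grasp_force: 1.5
```

```bash
python3 - <<'E'
from h import *
s=env.get_state(); print(s['clock'],s['tool_pos'],s['tool_rot'],s['force'],pose(-5,.003,.018))
p=np.load('pose.npy'); d=s['tool_pos'][:2]-pose(-5,.003,.018)[:2]; print('inward err mm',1e3*d@[np.cos(p[2]),np.sin(p[2])],1e3*d@[-np.sin(p[2]),np.cos(p[2])])
E
```

```text
8.9 [0.47953917 0.09875708 0.01809958] [-1.79976100e+02 -3.02423813e-02  1.34454021e+02] [-1.74962734  1.37019632  0.55939773] [4.79844179e-01 9.85916301e-02 1.80000000e-02 1.34479062e+02]
inward err mm -0.3286203829036527 -0.11141311917389393
```

Request:
play_rows --increments '[[[0,0,0],[0.054,0.0016,0],-1],[[0,0,0],[0.054,0.0016,-0.08],-1],[[0,0,0],[0.054,0.0016,-0.16],-1],[[0,0,0],[0.054,0.0016,-0.24],-1],[[0,0,0],[0.0,0,-0.264],-1],[[0,0,0],[-0.08,-0.003,-0.264],-1],[[0,0,0],[-0.106,-0.003,-0.264],-1],[[0,0,0],[-0.106,-0.003,-0.264],-1],[[0,0,0],[-0.106,-0.003,-0.264],-1],[[0,0,0],[-0.106,-0.003,-0.264],-1]]'

```text
clock: 9.73
tool_pos: [0.5148, 0.0603, 0.1493]
tool_rot: [-179.9, -0.1, 134.5]
force: [-0.6, 0.4, -0.2]
finger_gap: 0.0004
grasp_force: 0.0
```

```bash
cat >> h.py <<'E'
def rect(c,name,z=.029,x0=-.10,x1=-.02,y0=-.1,y1=.1,k=4000):
    p=np.load('pose.npy'); cs,sn=np.cos(p[2]),np.sin(p[2])
    X,Y=np.meshgrid(np.arange(x0,x1,1/k),np.arange(y0,y1,1/k),indexing='ij')
    W=np.c_[p[0]+cs*X.ravel()-sn*Y.ravel(),p[1]+sn*X.ravel()+cs*Y.ravel(),np.full(X.size,z)]
    uv=proj(c,W).reshape(*X.shape,2).astype(np.float32)
    A=cv2.remap(c['image'][:,:,::-1].copy(),uv[...,0],uv[...,1],cv2.INTER_CUBIC)
    for y in np.arange(-70,71,10):
        q=110-np.sqrt(170**2-y*y); j=int((y+100)*4); i=int((q+100)*4); cv2.line(A,(j-16,i),(j+16,i),(0,0,255),1)
    cv2.imwrite(f'pics/{name}.png',A)
    P,loc=curvefit(c,p[:2]); L=loc(P,p); r=(np.hypot(L[:,0]-.11,L[:,1])-.17)*1e3; print('curve res mm L/R',r[L[:,1]<0].mean(),r[L[:,1]>0].mean())
E
python3 - <<'E'
from h import *
print(mbase(),pose(-5,-.05,.15)); c=cap('wrist','w5'); rect(c,'w5r')
E
```

```text
[5.14767369e-01 6.02778241e-02 1.49291996e-01 1.34451571e+02] [5.15850258e-01 5.96999560e-02 1.50000000e-01 1.34479062e+02]
curve res mm L/R -0.02607518983525271 0.002282965473860081
```

View pics/w5r.png

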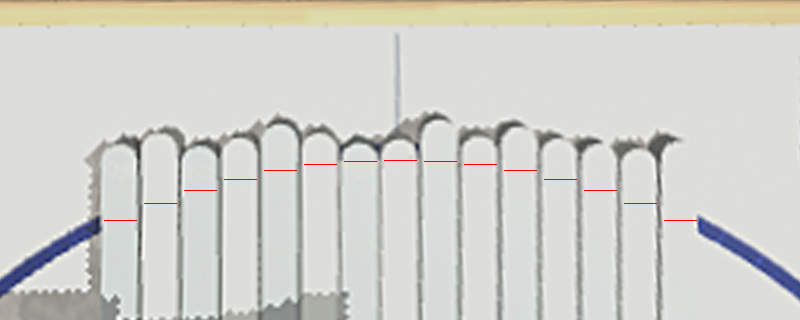

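Leaves 7 and 8 now stand about 5 mm out where I aimed for 3.3, so the effective half-width is about 8.3 mm, and leaf 9 was not touched. I'll set that, approach and run the stations.

```bash
sed -i 's/^HW=.010/HW=.0083/' h.py; python3 - <<'E'
from h import *
rows([pose(-5,.035,.15),pose(-5,.035,.018)],mbase())
E
```

```text
[[[0, 0, 0.0], [0.1639, 0.0055, -0.0012], -1], [[0, 0, 0.0], [0.1639, 0.0055, 0.2628], -1]]
```

Request:
play_rows --increments '[[[0,0,0],[0.164,0.0055,0],-1],[[0,0,0],[0.164,0.0055,0],-1],[[0,0,0],[0.164,0.0055,0.03],-1],[[0,0,0],[0.164,0.0055,0.11],-1],[[0,0,0],[0.164,0.0055,0.19],-1],[[0,0,0],[0.164,0.0055,0.25],-1],[[0,0,0],[0.164,0.0055,0.262],-1],[[0,0,0],[0.164,0.0055,0.262],-1],[[0,0,0],[0.164,0.0055,0.262],-1],[[0,0,0],[0.164,0.0055,0.262],-1],[[0,0,0],[0.164,0.0055,0.262],-1],[[0,0,0],[0.164,0.0055,0.262],-1]]'

```text
clock: 10.78
tool_pos: [0.4622, 0.1201, 0.0211]
tool_rot: [179.9, 0.1, 134.4]
force: [-0.6, 0.6, -0.1]
finger_gap: 0.0002
grasp_force: 0.0
```

```bash
python3 - <<'E'
from h import *
b=mbase(); print(b,pose(-5,.035,.018))
S=[-5,15,35,55,70,-25,-45,-65]
for i,y in enumerate(S):
    if i: b=pose(S[i-1],.03,.018)
    print(y); rows([pose(y,o,.018) for o in(.03,.018,.010,.005,.002,0)],b)
E
```

```text
[4.62194999e-01 1.20078053e-01 2.10500794e-02 1.34435447e+02] [4.59295763e-01 1.20860434e-01 1.80000000e-02 1.34479062e+02]
-5
[[[0, 0, -0.0005], [-0.0048, -0.0033, 0.0061], -1], [[0, 0, -0.0005], [-0.0288, -0.004, 0.0061], -1], [[0, 0, -0.0005], [-0.0448, -0.0045, 0.0061], -1], [[0, 0, -0.0005], [-0.0548, -0.0048, 0.0061], -1], [[0, 0, -0.0005], [-0.0608, -0.0049, 0.0061], -1], [[0, 0, -0.0005], [-0.0648, -0.0051, 0.0061], -1]]
15
[[[0, 0, 0.075], [-0.0025, 0.0419, 0.0], -1], [[0, 0, 0.075], [-0.0265, 0.0412, 0.0], -1], [[0, 0, 0.075], [-0.0425, 0.0407, 0.0], -1], [[0, 0, 0.075], [-0.0525, 0.0404, 0.0], -1], [[0, 0, 0.075], [-0.0585, 0.0402, 0.0], -1], [[0, 0, 0.075], [-0.0625, 0.0401, 0.0], -1]]
35
[[[0, 0, 0.0758], [-0.0027, 0.0423, 0.0], -1], [[0, 0, 0.0758], [-0.0266, 0.0444, 0.0], -1], [[0, 0, 0.0758], [-0.0425, 0.0458, 0.0], -1], [[0, 0, 0.0758], [-0.0525, 0.0467, 0.0], -1], [[0, 0, 0.0758], [-0.0585, 0.0473, 0.0], -1], [[0, 0, 0.0758], [-0.0624, 0.0476, 0.0], -1]]
55
[[[0, 0, 0.0777], [-0.0029, 0.0434, 0.0], -1], [[0, 0, 0.0777], [-0.0264, 0.0483, 0.0], -1], [[0, 0, 0.0777], 
[... 638 characters left out ...]
], -1], [[0, 0, -0.3641], [-0.1071, -0.1699, -0.0], -1], [[0, 0, -0.3641], [-0.1107, -0.1683, -0.0], -1]]
-45
[[[0, 0, -0.0766], [-0.0028, -0.0428, -0.0], -1], [[0, 0, -0.0766], [-0.0265, -0.0463, -0.0], -1], [[0, 0, -0.0766], [-0.0424, -0.0486, -0.0], -1], [[0, 0, -0.0766], [-0.0523, -0.0501, -0.0], -1], [[0, 0, -0.0766], [-0.0582, -0.051, -0.0], -1], [[0, 0, -0.0766], [-0.0622, -0.0516, -0.0], -1]]
-65
[[[0, 0, -0.0792], [-0.0031, -0.0442, -0.0], -1], [[0, 0, -0.0792], [-0.0263, -0.0505, -0.0], -1], [[0, 0, -0.0792], [-0.0417, -0.0548, -0.0], -1], [[0, 0, -0.0792], [-0.0513, -0.0574, -0.0], -1], [[0, 0, -0.0792], [-0.0571, -0.059, -0.0], -1], [[0, 0, -0.0792], [-0.061, -0.0601, -0.0], -1]]
```

Request:
play_rows --increments '[[[0,0,0],[0,0,0],-1],[[0,0,0],[0,0,0],-1],[[0,0,0],[0,0,0],-1],[[0,0,0],[0,0,0],-1],[[0,0,0],[0,0,0],-1]]'

```text
clock: 11.2
tool_pos: [0.4606, 0.1201, 0.0193]
tool_rot: [-180.0, -0.0, 134.4]
force: [-0.2, -0.8, -0.3]
finger_gap: 0.0003
grasp_force: 0.0
```

```bash
python3 - <<'E'
from h import *
b=mbase(); print(b,pose(-5,.035,.018))
rows([pose(-5,o,.018) for o in(.03,.018,.010,.005,.002,0,.03)],b)
E
```

```text
[4.60572658e-01 1.20053030e-01 1.92731468e-02 1.34429913e+02] [4.59295763e-01 1.20860434e-01 1.80000000e-02 1.34479062e+02]
[[[0, 0, -0.0005], [-0.0071, -0.001, 0.0025], -1], [[0, 0, -0.0005], [-0.031, -0.0017, 0.0025], -1], [[0, 0, -0.0005], [-0.047, -0.0021, 0.0025], -1], [[0, 0, -0.0005], [-0.057, -0.0024, 0.0025], -1], [[0, 0, -0.0005], [-0.063, -0.0026, 0.0025], -1], [[0, 0, -0.0005], [-0.067, -0.0027, 0.0025], -1], [[0, 0, -0.0005], [-0.0071, -0.001, 0.0025], -1]]
```

Request:
play_rows --increments '[[[0,0,0],[-0.007,-0.001,0.0025],-1],[[0,0,0],[-0.031,-0.0017,0.0025],-1],[[0,0,0],[-0.047,-0.002,0.0025],-1],[[0,0,0],[-0.057,-0.0024,0.0025],-1],[[0,0,0],[-0.063,-0.0026,0.0025],-1],[[0,0,0],[-0.067,-0.0027,0.0025],-1],[[0,0,0],[-0.067,-0.0027,0.0025],-1],[[0,0,0],[-0.067,-0.0027,0.0025],-1],[[0,0,0],[-0.067,-0.0027,0.0025],-1],[[0,0,0],[-0.067,-0.0027,0.0025],-1]]'

```text
clock: 12.03
tool_pos: [0.4832, 0.0951, 0.0181]
tool_rot: [-180.0, 0.0, 134.5]
force: [-0.3, -0.1, -0.1]
finger_gap: 0.0007
grasp_force: 0.8
```

```bash
cat >> h.py <<'E'
def err(y,o,z=.018):
    p=np.load('pose.npy'); b=mbase(); t=pose(y,o,z); d=b-t
    print('inward/lateral/z mm, yaw',(1e3*d[:2]@[np.cos(p[2]),np.sin(p[2])]).round(2),(1e3*d[:2]@[-np.sin(p[2]),np.cos(p[2])]).round(2),(d[2]*1e3).round(2),d[3].round(2),env.get_state()['force'].round(1))
E
python3 - <<'E'
from h import *
err(-5,0); 
rows([pose(-5,.03,.018)]+[pose(15,o,.018) for o in(.03,.018,.010,.005,.002,0)],mbase())
E
```

```text
inward/lateral/z mm, yaw 0.14 0.03 0.09 -0.02 [-0.3 -0.1 -0.1]
[[[0, 0, -0.0003], [0.0603, 0.0017, 0.0002], -1], [[0, 0, 0.0747], [0.0578, 0.0436, 0.0002], -1], [[0, 0, 0.0747], [0.0338, 0.0429, 0.0002], -1], [[0, 0, 0.0747], [0.0178, 0.0424, 0.0002], -1], [[0, 0, 0.0747], [0.0078, 0.0421, 0.0002], -1], [[0, 0, 0.0747], [0.0018, 0.042, 0.0002], -1], [[0, 0, 0.0747], [-0.0022, 0.0418, 0.0002], -1]]
```

Request:
play_rows --increments '[[[0,0,0],[0.06,0.0017,0],-1],[[0,0,0.0747],[0.058,0.0436,0],-1],[[0,0,0.0747],[0.058,0.0436,0],-1],[[0,0,0.0747],[0.034,0.043,0],-1],[[0,0,0.0747],[0.018,0.0424,0],-1],[[0,0,0.0747],[0.008,0.042,0],-1],[[0,0,0.0747],[0.002,0.042,0],-1],[[0,0,0.0747],[-0.002,0.042,0],-1],[[0,0,0.0747],[-0.002,0.042,0],-1],[[0,0,0.0747],[-0.002,0.042,0],-1],[[0,0,0.0747],[-0.002,0.042,0],-1],[[0,0,0.0747],[-0.002,0.042,0],-1]]'

```text
clock: 13.03
tool_pos: [0.4989, 0.1089, 0.0181]
tool_rot: [180.0, 0.0, 127.7]
force: [-0.3, -1.5, 1.6]
finger_gap: 0.0005
grasp_force: 1.0
```

```bash
python3 - <<'E'
from h import *
err(15,0); 
S=[15,35,55,70]
for i in(1,2,3): rows([pose(S[i-1],.03,.018)]+[pose(S[i],o,.018) for o in(.03,.018,.010,.005,.002,0)],mbase() if i==1 else pose(S[i-1],0,.018))
E
```

```text
inward/lateral/z mm, yaw 0.03 0.01 0.14 -0.0 [-0.3 -1.5  1.6]
[[[0, 0, -0.0], [0.0598, -0.0053, 0.0003], -1], [[0, 0, 0.0758], [0.0571, 0.037, 0.0003], -1], [[0, 0, 0.0758], [0.0332, 0.0391, 0.0003], -1], [[0, 0, 0.0758], [0.0173, 0.0405, 0.0003], -1], [[0, 0, 0.0758], [0.0073, 0.0414, 0.0003], -1], [[0, 0, 0.0758], [0.0014, 0.0419, 0.0003], -1], [[0, 0, 0.0758], [-0.0026, 0.0423, 0.0003], -1]]
[[[0, 0, 0.0], [0.0587, -0.0124, -0.0], -1], [[0, 0, 0.0777], [0.0558, 0.031, 0.0], -1], [[0, 0, 0.0777], [0.0323, 0.036, 0.0], -1], [[0, 0, 0.0777], [0.0166, 0.0393, 0.0], -1], [[0, 0, 0.0777], [0.0068, 0.0413, 0.0], -1], [[0, 0, 0.0777], [0.001, 0.0425, 0.0], -1], [[0, 0, 0.0777], [-0.0029, 0.0434, 0.0], -1]]
[[[0, 0, 0.0], [0.0568, -0.0194, -0.0], -1], [[0, 0, 0.0604], [0.0548, 0.0143, 0.0], -1], [[0, 0, 0.0604], [0.0321, 0.0221, 0.0], -1], [[0, 0, 0.0604], [0.017, 0.0273, 0.0], -1], [[0, 0, 0.0604], [0.0075, 0.0305, 0.0], -1], [[0, 0, 0.0604], [0.0019, 0.0324, 0.0], -1], [[0, 0, 0.0604], [-0.0019, 0.0337, 0.0], -1]]
```

Request:
play_rows --increments '[[[0,0,0],[0.06,-0.0053,0],-1],[[0,0,0.0758],[0.057,0.037,0],-1],[[0,0,0.0758],[0.057,0.037,0],-1],[[0,0,0.0758],[0.033,0.039,0],-1],[[0,0,0.0758],[0.017,0.0405,0],-1],[[0,0,0.0758],[0.007,0.0414,0],-1],[[0,0,0.0758],[0.0014,0.042,0],-1],[[0,0,0.0758],[-0.0026,0.0423,0],-1],[[0,0,0.0758],[-0.0026,0.0423,0],-1],[[0,0,0.0758],[-0.0026,0.0423,0],-1],[[0,0,0.0758],[-0.0026,0.0423,0],-1],[[0,0,0.0758],[-0.0026,0.0423,0],-1]]'

```text
clock: 14.03
tool_pos: [0.5162, 0.1209, 0.018]
tool_rot: [-180.0, 0.0, 120.9]
force: [1.5, -0.9, 1.1]
finger_gap: 0.0003
grasp_force: 0.3
```

Request:
play_rows --increments '[[[0,0,0],[0.059,-0.0124,0],-1],[[0,0,0.0777],[0.056,0.031,0],-1],[[0,0,0.0777],[0.056,0.031,0],-1],[[0,0,0.0777],[0.032,0.036,0],-1],[[0,0,0.0777],[0.0166,0.0393,0],-1],[[0,0,0.0777],[0.007,0.0413,0],-1],[[0,0,0.0777],[0.001,0.0425,0],-1],[[0,0,0.0777],[-0.003,0.0434,0],-1],[[0,0,0.0777],[-0.003,0.0434,0],-1],[[0,0,0.0777],[-0.003,0.0434,0],-1],[[0,0,0.0777],[-0.003,0.0434,0],-1],[[0,0,0.0777],[-0.003,0.0434,0],-1]]'

```text
clock: 15.03
tool_pos: [0.5356, 0.1307, 0.018]
tool_rot: [-180.0, 0.0, 113.9]
force: [-0.7, 0.3, 0.1]
finger_gap: 0.0006
grasp_force: 0.3
```

Request:
play_rows --increments '[[[0,0,0],[0.057,-0.0194,0],-1],[[0,0,0.0604],[0.055,0.0143,0],-1],[[0,0,0.0604],[0.055,0.0143,0],-1],[[0,0,0.0604],[0.032,0.022,0],-1],[[0,0,0.0604],[0.017,0.0273,0],-1],[[0,0,0.0604],[0.0075,0.0305,0],-1],[[0,0,0.0604],[0.002,0.0324,0],-1],[[0,0,0.0604],[-0.002,0.0337,0],-1],[[0,0,0.0604],[-0.002,0.0337,0],-1],[[0,0,0.0604],[-0.002,0.0337,0],-1],[[0,0,0.0604],[-0.002,0.0337,0],-1],[[0,0,0.0604],[-0.002,0.0337,0],-1]]'

```text
clock: 16.03
tool_pos: [0.5512, 0.1369, 0.0179]
tool_rot: [-180.0, 0.0, 108.5]
force: [-0.3, -0.7, 0.1]
finger_gap: 0.0006
grasp_force: 0.0
```

```bash
python3 - <<'E'
from h import *
err(70,0); 
rows([pose(70,.035,.018)]+[pose(-25,o,.018) for o in(.035,.03,.018,.010,.005,.002,0)],mbase())
S=[-25,-45,-65]
for i in(1,2): rows([pose(S[i-1],.03,.018)]+[pose(S[i],o,.018) for o in(.03,.018,.010,.005,.002,0)],pose(S[i-1],0,.018))
E
```

```text
inward/lateral/z mm, yaw -0.41 -0.15 -0.08 0.0 [-0.3 -0.7  0.1]
[[[0, 0, 0.0], [0.0632, -0.0282, -0.0002], -1], [[0, 0, -0.3641], [0.0072, -0.2212, -0.0002], -1], [[0, 0, -0.3641], [-0.002, -0.2171, -0.0002], -1], [[0, 0, -0.3641], [-0.0238, -0.2072, -0.0002], -1], [[0, 0, -0.3641], [-0.0384, -0.2006, -0.0002], -1], [[0, 0, -0.3641], [-0.0475, -0.1965, -0.0002], -1], [[0, 0, -0.3641], [-0.053, -0.194, -0.0002], -1], [[0, 0, -0.3641], [-0.0566, -0.1924, -0.0002], -1]]
[[[0, 0, 0.0], [0.0593, 0.0088, 0.0], -1], [[0, 0, -0.0766], [0.0565, -0.0339, -0.0], -1], [[0, 0, -0.0766], [0.0328, -0.0375, -0.0], -1], [[0, 0, -0.0766], [0.017, -0.0398, -0.0], -1], [[0, 0, -0.0766], [0.0071, -0.0413, -0.0], -1], [[0, 0, -0.0766], [0.0012, -0.0422, -0.0], -1], [[0, 0, -0.0766], [-0.0028, -0.0428, -0.0], -1]]
[[[0, 0, 0.0], [0.0579, 0.0159, 0.0], -1], [[0, 0, -0.0792], [0.0547, -0.0283, -0.0], -1], [[0, 0, -0.0792], [0.0316, -0.0346, -0.0], -1], [[0, 0, -0.0792], [0.0162, -0.0389, -0.0], -1], [[0, 0, -0.0792], [0.0065, -0.0415, -0.0], -1], [[0, 0, -0.0792], [0.0007, -0.0431, -0.0], -1], [[0, 0, -0.0792], [-0.0031, -0.0442, -0.0], -1]]
```

Request:
play_rows --increments '[[[0,0,0],[0.08,-0.036,0],-1],[[0,0,-0.07],[0.065,-0.07,0],-1],[[0,0,-0.15],[0.05,-0.12,0],-1],[[0,0,-0.23],[0.03,-0.18,0],-1],[[0,0,-0.31],[0.01,-0.2212,0],-1],[[0,0,-0.3641],[0.0072,-0.2212,0],-1],[[0,0,-0.3641],[0.0072,-0.2212,0],-1],[[0,0,-0.3641],[0.0072,-0.2212,0],-1]]'

```text
clock: 16.7
tool_pos: [0.4459, 0.1053, 0.0184]
tool_rot: [180.0, 0.0, 141.1]
force: [0.3, 0.4, -0.4]
finger_gap: 0.0006
grasp_force: 0.0
```

Request:
play_rows --increments '[[[0,0,0],[-0.01,-0.0015,0],-1],[[0,0,0],[-0.0336,-0.005,0],-1],[[0,0,0],[-0.0494,-0.0073,0],-1],[[0,0,0],[-0.0593,-0.0088,0],-1],[[0,0,0],[-0.065,-0.0097,0],-1],[[0,0,0],[-0.069,-0.0103,0],-1],[[0,0,0],[-0.069,-0.0103,0],-1],[[0,0,0],[-0.069,-0.0103,0],-1],[[0,0,0],[-0.069,-0.0103,0],-1],[[0,0,0],[-0.069,-0.0103,0],-1]]'

```text
clock: 17.53
tool_pos: [0.4694, 0.0796, 0.0182]
tool_rot: [180.0, 0.0, 141.2]
force: [1.8, 0.7, 0.8]
finger_gap: 0.0006
grasp_force: 0.7
```

Request:
play_rows --increments '[[[0,0,0],[0.059,0.0088,0],-1],[[0,0,-0.0766],[0.0565,-0.034,0],-1],[[0,0,-0.0766],[0.0565,-0.034,0],-1],[[0,0,-0.0766],[0.033,-0.0375,0],-1],[[0,0,-0.0766],[0.017,-0.04,0],-1],[[0,0,-0.0766],[0.007,-0.0413,0],-1],[[0,0,-0.0766],[0.0012,-0.0422,0],-1],[[0,0,-0.0766],[-0.0028,-0.0428,0],-1],[[0,0,-0.0766],[-0.0028,-0.0428,0],-1],[[0,0,-0.0766],[-0.0028,-0.0428,0],-1],[[0,0,-0.0766],[-0.0028,-0.0428,0],-1],[[0,0,-0.0766],[-0.0028,-0.0428,0],-1]]'

```text
clock: 18.53
tool_pos: [0.4572, 0.062, 0.0182]
tool_rot: [180.0, 0.1, 148.1]
force: [1.5, 0.2, 0.4]
finger_gap: 0.0006
grasp_force: 0.5
```

Request:
play_rows --increments '[[[0,0,0],[0.058,0.016,0],-1],[[0,0,-0.0792],[0.055,-0.0283,0],-1],[[0,0,-0.0792],[0.055,-0.0283,0],-1],[[0,0,-0.0792],[0.0316,-0.0346,0],-1],[[0,0,-0.0792],[0.016,-0.039,0],-1],[[0,0,-0.0792],[0.0065,-0.0415,0],-1],[[0,0,-0.0792],[0.0007,-0.043,0],-1],[[0,0,-0.0792],[-0.003,-0.0442,0],-1],[[0,0,-0.0792],[-0.003,-0.0442,0],-1],[[0,0,-0.0792],[-0.003,-0.0442,0],-1],[[0,0,-0.0792],[-0.003,-0.0442,0],-1],[[0,0,-0.0792],[-0.003,-0.0442,0],-1]]'

```text
clock: 19.53
tool_pos: [0.4466, 0.0426, 0.0181]
tool_rot: [180.0, 0.0, 155.3]
force: [0.1, -0.4, -1.0]
finger_gap: 0.0005
grasp_force: 0.0
```

```bash
python3 - <<'E'
from h import *
err(-65,0); 
rows([pose(-65,.035,.018),pose(-65,.035,.15),pose(0,.035,.15),pose(0,-.05,.15)],mbase())
E
```

```text
inward/lateral/z mm, yaw 0.03 0.33 0.13 -0.01 [ 0.1 -0.4 -1. ]
[[[0, 0, -0.0002], [0.065, 0.0262, 0.0003], -1], [[0, 0, -0.0002], [0.065, 0.0262, -0.2637], -1], [[0, 0, 0.2496], [0.0386, 0.1625, -0.2637], -1], [[0, 0, 0.2496], [-0.1185, 0.0976, -0.2637], -1]]
```

Request:
play_rows --increments '[[[0,0,0],[0.065,0.026,0],-1],[[0,0,0],[0.065,0.026,-0.08],-1],[[0,0,0],[0.065,0.026,-0.16],-1],[[0,0,0.07],[0.06,0.05,-0.24],-1],[[0,0,0.15],[0.045,0.12,-0.264],-1],[[0,0,0.23],[0.0,0.14,-0.264],-1],[[0,0,0.25],[-0.07,0.115,-0.264],-1],[[0,0,0.25],[-0.118,0.098,-0.264],-1],[[0,0,0.25],[-0.118,0.098,-0.264],-1],[[0,0,0.25],[-0.118,0.098,-0.264],-1],[[0,0,0.25],[-0.118,0.098,-0.264],-1],[[0,0,0.25],[-0.118,0.098,-0.264],-1]]'

```text
clock: 20.53
tool_pos: [0.5197, 0.063, 0.1498]
tool_rot: [-180.0, -0.0, 132.8]
force: [0.5, 0.2, -0.4]
finger_gap: 0.0005
grasp_force: 0.0
```

```bash
python3 - <<'E'
from h import *
err(0,-.05,.15); c=cap('wrist','w6'); rect(c,'w6r')
E
```

```text
inward/lateral/z mm, yaw -1.49 -0.23 -0.19 0.0 [ 0.5  0.2 -0.4]
curve res mm L/R 0.11051090619746515 -0.021659707625201585
```

View pics/w6r.png

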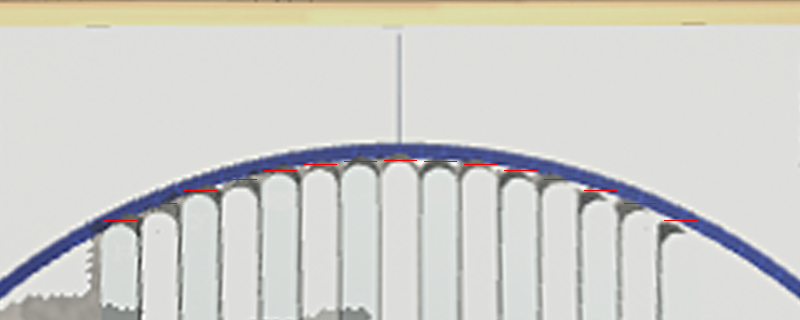

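All the leaf ends now follow the curve closely (red marks). I'll measure them numerically from this picture.

```bash
python3 - <<'E'
from h import *
A=cv2.imread('pics/w6r.png').astype(int)
for n,y in enumerate(range(-70,71,10)):
    q=110-np.sqrt(170**2-y*y); j=int((y+100)*4); i=int((q+100)*4)
    g=A[i-16:i+28,j-3:j+4].mean((1,2)).round(0).astype(int); print(n+1,-4,'..mm',g[::2].tolist())
E
python3 - <<'E'
import cv2
a=cv2.imread('pics/w6r.png')[190:270,520:720]; cv2.imwrite('pics/w6z.png',cv2.resize(a,None,fx=4,fy=4,interpolation=cv2.INTER_CUBIC))
E
```

```text
1 -4 ..mm [208, 153, 103, 84, 83, 90, 93, 90, 85, 109, 170, 211, 224, 221, 217, 215, 215, 215, 215, 215, 216, 218]
2 -4 ..mm [211, 156, 110, 84, 89, 92, 92, 87, 85, 97, 97, 118, 151, 200, 232, 229, 223, 221, 221, 221, 222, 218]
3 -4 ..mm [176, 117, 92, 88, 95, 93, 90, 94, 85, 79, 163, 232, 225, 222, 217, 216, 216, 216, 216, 216, 217, 218]
4 -4 ..mm [151, 111, 92, 91, 92, 94, 96, 109, 85, 117, 110, 115, 168, 229, 234, 224, 222, 221, 221, 221, 221, 221]
5 -4 ..mm [157, 113, 88, 92, 86, 84, 90, 87, 85, 122, 177, 222, 230, 220, 218, 217, 217, 217, 218, 219, 221, 221]
6 -4 ..mm [156, 113, 88, 92, 92, 95, 99, 109, 85, 95, 144, 217, 231, 228, 224, 221, 221, 221, 221, 221, 221, 221]
7 -4 ..mm [116, 92, 86, 95, 90, 89, 95, 91, 85, 112, 175, 234, 231, 221, 220, 219, 219, 219, 219, 219, 218, 219]
8 -4 ..mm [123, 94, 94, 94, 101, 110, 109, 116, 85, 189, 235, 230, 223, 222, 221, 221, 222, 222, 221, 221, 221, 221]
9 -4 ..mm [121, 96, 91, 102, 106, 100, 90, 97, 85, 90, 104, 146, 206, 239, 225, 221, 220, 220, 220, 220, 220, 220]
10 -4 ..mm [149, 110, 91, 97, 90, 92, 105, 107, 85, 140, 190, 229, 231, 223, 222, 221, 221, 221, 221, 221, 221, 221]
11 -4 ..mm [161, 116, 92, 98, 99, 98, 91, 112, 85, 119, 96, 97, 168, 238, 232, 224, 221, 220, 220, 220, 221, 221]
12 -4 ..mm [159, 112, 94, 98, 102, 102, 107, 109, 85, 145, 202, 222, 229, 224, 222, 221, 221, 221, 221, 221, 221, 221]
13 -4 ..mm [175, 127, 105, 103, 106, 101, 97, 106, 85, 188, 165, 127, 124, 170, 226, 232, 224, 222, 221, 221, 221, 221]
14 -4 ..mm [207, 163, 122, 101, 107, 109, 111, 114, 85, 113, 100, 127, 201, 238, 227, 224, 221, 221, 222, 221, 221, 221]
15 -4 ..mm [213, 170, 124, 103, 101, 101, 101, 104, 85, 169, 203, 195, 156, 112, 129, 206, 236, 225, 223, 221, 221, 221]
```

View pics/w6z.png

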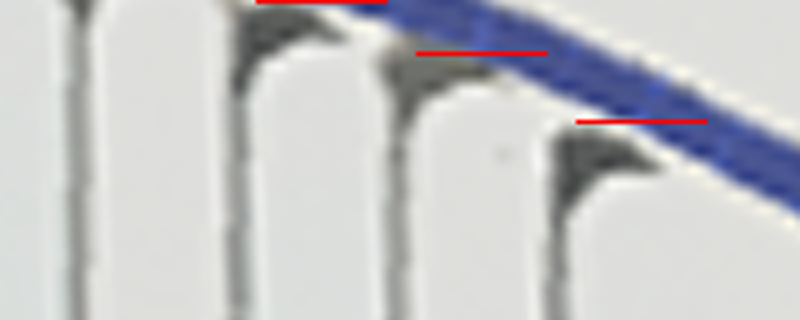

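Measured values are about -0.4 to -2.5 mm for leaves 1–14, and about -3.2 mm for leaf 15, which is too close to the limit. Its rear end stands about 5 mm behind leaf 14's, so a small push from behind will mend it without touching the others.

```bash
cat >> h.py <<'E'
def bp(x,y,z):
    p=np.load('pose.npy'); cs,sn=np.cos(p[2]),np.sin(p[2])
    return np.r_[p[0]+cs*x-sn*y,p[1]+sn*x+cs*y,z,np.degrees(p[2])+180]
E
python3 - <<'E'
from h import *
rows([bp(.108,.077,.15),bp(.108,.077,.018)],mbase())
rows([bp(x,.077,.018) for x in(.095,.088,.084,.082)],bp(.108,.077,.018))
E
```

```text
[[[0, 0, 0.0001], [-0.2555, 0.1544, -0.0002], -1], [[0, 0, 0.0001], [-0.2555, 0.1544, 0.2638], -1]]
[[[0, 0, 0.0], [0.026, 0.0, 0.0], -1], [[0, 0, 0.0], [0.04, 0.0, 0.0], -1], [[0, 0, 0.0], [0.048, 0.0, 0.0], -1], [[0, 0, 0.0], [0.052, 0.0, 0.0], -1]]
```

Request:
play_rows --increments '[[[0,0,0],[-0.07,0.042,0],-1],[[0,0,0],[-0.14,0.084,0],-1],[[0,0,0],[-0.2,0.12,0],-1],[[0,0,0],[-0.2555,0.1544,0],-1],[[0,0,0],[-0.2555,0.1544,0],-1],[[0,0,0],[-0.2555,0.1544,0],-1],[[0,0,0],[-0.2555,0.1544,0.07],-1],[[0,0,0],[-0.2555,0.1544,0.14],-1],[[0,0,0],[-0.2555,0.1544,0.2],-1],[[0,0,0],[-0.2555,0.1544,0.2],-1],[[0,0,0],[-0.2555,0.1544,0.2],-1],[[0,0,0],[-0.2555,0.1544,0.2],-1]]'

```text
clock: 21.58
tool_pos: [0.6648, 0.0213, 0.0527]
tool_rot: [179.9, 0.1, 132.8]
force: [-0.4, 0.6, 0.3]
finger_gap: 0.0005
grasp_force: 0.0
```

```bash
python3 - <<'E'
from h import *
b=mbase(); print(b,bp(.108,.077,.05),env.get_state()['force'])
rows([bp(.108,.077,.019)]+[bp(x,.077,.019) for x in(.095,.088,.084,.082)],b)
E
```

```text
[6.64783758e-01 2.12533447e-02 5.27235297e-02 1.32784081e+02] [6.63141886e-01 2.17387857e-02 5.00000000e-02 1.32793649e+02] [-0.38680557  0.62745353  0.28454065]
[[[0, 0, -0.0001], [0.0029, -0.0018, 0.0674], -1], [[0, 0, -0.0001], [0.0289, -0.0018, 0.0674], -1], [[0, 0, -0.0001], [0.0429, -0.0018, 0.0674], -1], [[0, 0, -0.0001], [0.0509, -0.0018, 0.0674], -1], [[0, 0, -0.0001], [0.0549, -0.0018, 0.0674], -1]]
```

Request:
play_rows --increments '[[[0,0,0],[0,0,0.02],-1],[[0,0,0],[0,0,0.04],-1],[[0,0,0],[0,0,0.062],-1],[[0,0,0],[0,0,0.062],-1],[[0,0,0],[0,0,0.062],-1],[[0,0,0],[0,0,0.062],-1],[[0,0,0],[0,0,0.062],-1],[[0,0,0],[0,0,0.062],-1]]'

```text
clock: 22.25
tool_pos: [0.6644, 0.0208, 0.0196]
tool_rot: [180.0, 0.0, 132.8]
force: [-0.8, 0.5, 0.1]
finger_gap: 0.0004
grasp_force: 0.0
```

```bash
python3 - <<'E'
from h import *
b=mbase(); print(b,bp(.108,.077,.019),env.get_state()['force'])
rows([bp(x,.077,.019) for x in(.108,.095,.088,.084,.082)],b)
E
```

```text
[6.64407393e-01 2.08309754e-02 1.95789499e-02 1.32750467e+02] [6.63141886e-01 2.17387857e-02 1.90000000e-02 1.32793649e+02] [-0.83988368  0.54631335  0.12903347]
[[[0, 0, -0.0005], [0.0031, -0.0006, 0.0012], -1], [[0, 0, -0.0005], [0.0291, -0.0006, 0.0012], -1], [[0, 0, -0.0005], [0.0431, -0.0007, 0.0012], -1], [[0, 0, -0.0005], [0.0511, -0.0007, 0.0012], -1], [[0, 0, -0.0005], [0.0551, -0.0007, 0.0012], -1]]
```

Request:
play_rows --increments '[[[0,0,0],[0.016,0,0],-1],[[0,0,0],[0.029,0,0],-1],[[0,0,0],[0.037,0,0],-1],[[0,0,0],[0.043,0,0],-1],[[0,0,0],[0.048,0,0],-1],[[0,0,0],[0.052,0,0],-1],[[0,0,0],[0.055,0,0],-1],[[0,0,0],[0.055,0,0],-1],[[0,0,0],[0.055,0,0],-1],[[0,0,0],[0.055,0,0],-1]]'

```text
clock: 23.08
tool_pos: [0.6453, 0.0411, 0.019]
tool_rot: [180.0, -0.0, 132.7]
force: [-0.4, 0.1, 0.4]
finger_gap: 0.0005
grasp_force: 0.0
```

```bash
python3 - <<'E'
from h import *
b=mbase(); print(b,bp(.082,.077,.019),env.get_state()['force'])
rows([bp(.108,.077,.019),bp(.108,.077,.15),bp(-.02,0,.15)],b)
E
```

```text
[6.45296834e-01 4.10553750e-02 1.90171863e-02 1.32742367e+02] [6.45478527e-01 4.08177202e-02 1.90000000e-02 1.32793649e+02] [-0.38093014  0.07912241  0.38330694]
[[[0, 0, -0.0006], [-0.0526, -0.0, 0.0], -1], [[0, 0, -0.0006], [-0.0526, -0.0, -0.262], -1], [[0, 0, -0.0006], [0.2033, -0.1542, -0.262], -1]]
```

Request:
play_rows --increments '[[[0,0,0],[-0.052,0,0],-1],[[0,0,0],[-0.052,0,-0.08],-1],[[0,0,0],[-0.052,0,-0.16],-1],[[0,0,0],[-0.04,0,-0.24],-1],[[0,0,0],[0.0,-0.04,-0.262],-1],[[0,0,0],[0.07,-0.08,-0.262],-1],[[0,0,0],[0.14,-0.12,-0.262],-1],[[0,0,0],[0.2,-0.154,-0.262],-1],[[0,0,0],[0.203,-0.154,-0.262],-1],[[0,0,0],[0.203,-0.154,-0.262],-1],[[0,0,0],[0.203,-0.154,-0.262],-1],[[0,0,0],[0.203,-0.154,-0.262],-1]]'

```text
clock: 24.08
tool_pos: [0.5216, 0.0628, 0.1508]
tool_rot: [179.9, 0.1, 132.7]
force: [0.2, 0.3, -0.3]
finger_gap: 0.0004
grasp_force: 0.0
```

```bash
cat >> h.py <<'E'
def tips(name):
    A=cv2.imread(f'pics/{name}.png').astype(float); o=[]
    for y in range(-70,71,10):
        q=110-np.sqrt(170**2-y*y); j=int((y+100)*4); i=int((q+100)*4)
        g=A[:,j-3:j+4].mean((1,2)); g[i]=(g[i-1]+g[i+1])/2
        k=i+30   # walk forward from leaf top until it darkens
        while g[k]>165: k-=1
        o.append(round((i-k)/4,1))
    print('tips mm (+ out):',o)
E
python3 - <<'E'
from h import *
tips('w6r'); c=cap('wrist','w7'); rect(c,'w7r'); tips('w7r'); print(mbase())
E
```

```text
tips mm (+ out): [-0.8, -2.0, -1.0, -1.8, -0.8, -1.0, -0.8, -0.2, -1.5, -0.8, -1.8, -0.5, -2.2, -1.8, -3.0]
curve res mm L/R 0.11764039148902762 0.07168215656163522
tips mm (+ out): [-1.0, -2.0, -1.0, -1.8, -0.8, -1.2, -0.8, 0.0, -1.5, -0.5, -1.8, -0.8, -2.2, -1.8, 0.2]
[5.21576330e-01 6.27535832e-02 1.50667151e-01 1.32712173e+02]
```

Leaf 15 is now at +0.2 mm, and all the leaves lie within -2.2 to +0.2 mm. I'll move clear and hand in.

Request:
play_rows --increments '[[[0,0,0],[0,0,-0.08],-1],[[0,0,0],[0.03,0,-0.16],-1],[[0,0,0],[0.06,0,-0.2],-1],[[0,0,0],[0.08,0,-0.2],-1],[[0,0,0],[0.08,0,-0.2],-1],[[0,0,0],[0.08,0,-0.2],-1],[[0,0,0],[0.08,0,-0.2],-1],[[0,0,0],[0.08,0,-0.2],-1]]'

```text
clock: 24.8
tool_pos: [0.4923, 0.0922, 0.2481]
tool_rot: [-179.9, -0.1, 132.7]
force: [0.3, -0.7, 0.8]
finger_gap: 0.0003
grasp_force: 0.0
```

```bash
python3 -c "
from plant import env
print(env.sign_off())"
```

```text
the job is handed in; nothing more can be done
None
```

I set the gauge and handed the job in at about 25 s; by the wrist camera all 15 leaf ends are within about 2.2 mm of the curve, leaf 15 needed a small push back out from behind after going in about 3 mm, the board had not visibly moved, and sign-off returned no verdict.

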